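Pack the lower tier of the grooming caddy

ROBOT

A 6-joint arm with a two-finger parallel gripper is mounted at the origin on the work surface. World frame = base frame: x ahead of the robot, y to its left, z up, the work surface at z = 0. Lengths are in m, angles in rad, forces in N, time in s.
With the tool pointing down it reaches from about 0.4 to 0.825 m from the base axis. Payload 7 kg.
Tool frame: the origin (TCP) lies on the centre line of the jaws, within the pads' length; the fingertips stand tip_reach ahead of it and the grasp point (between the pads) is the TCP (tip_reach is the distance from the TCP to the fingertips, in m); z points along the fingers, y is the line along which they close (so a half turn about z gives the same grasp; the last joint's range is limited). The gripper opens to 88 mm and grips with 3 to 60 N. Pads are 19 mm wide; open, the fingers measure 130 mm over their backs; the gripper's body (78 mm by 193 mm) begins 47 mm behind the grasp point.
Start: joints at [1.428, 0.359, 0.012, 0, -1.224, -0.288], TCP at [0.282, 0.613, 0.246] pointing down, gripper open.
Joint ranges: [-3.07, 3.07], [-1.43, 2.12], [-1.02, 1.25], [-3.03, 1.67], [-3.05, -0], [-3.03, 3.03]. Speed limits (rad/s): [2.39, 2.39, 3.01, 3.14, 3.14, 3.14].

INTERFACE

Orientations are given as [roll, pitch, yaw] about the fixed x, y, z axes, in that order (R = Rz(yaw) Ry(pitch) Rx(roll)).
In Python, from station import get_state, grab_frame, calibration, job_done, find_in, mark_of, tip_reach gives the robot as it stands.
- The arm moves only by the shell command python3 -m handwheel 'ROWS' [OPENING] [FORCE]. ROWS is JSON, a list of rows, each an object with "delta_pos": the shift along the world's x, y, z in units of 30 mm (1.0 is 30 mm), a list of three; "dr": the turn, a rotation vector about the world's x, y, z in degrees, a list of three. In form: [{"delta_pos": [tx, ty, tz], "dr": [rx, ry, rz]}, ...]. A call has 1 to 10 rows; each row shifts and turns the commanded pose from where the row before left it; what a row does not reach is not made up. A row lasts 1/10 s, in which the tool goes at most 50 mm and 8.59 degrees, less where a joint would pass 70% of its speed; a pose out of reach is approached as far as the arm can. A call is refused whole if a number of a shift passes 1 or a number of a turn 8.59, either way. A call with a gripper value outside its range is refused whole. OPENING is the closure, from -1 (fully open) to 1 (shut), set as the call begins (- or left out, the last holds). The fingers move at their own pace and stop on an object; FORCE is the grip in N (left out, the last holds). Time passes only in rows, so rows that do not move let the fingers close. It gives the time, the measured TCP pose, the force, the opening and the grip force at its end, in the units of the state.
- get_state(): the state, without advancing time (a new reading comes with each control period).
- grab_frame(name): name is "scene" or "side" or "wrist"; returns the picture (384x512x3 uint8, red, green, blue); there is no depth.
- calibration(name): a dict with "fx", "fy", "cx", "cy" (pixels), "extrinsics" (4x4, takes a point from world to camera coordinates). Camera axes: x right, y down, z forward; pixel columns grow to the right and rows downward; lengths in m; the calibration is good to about 2 mm. A picture is of the moment at which its call begins: read the wrist's pose just before it. calibration takes no time and is no camera call; for the wrist camera it gives the pose at the moment of the call.
- job_done(): hands the job in; it is judged then, once.
Trained networks look in the newest picture that a camera, given by its name, has taken for a name from the list of things; names that differ only in an ending like _2 or _b are one class to them, and where a whole thing is asked for, a point or a joint stands for the part that bears it (a point fixed in the world has none). Each returns a list of dicts, best first, with "conf" (0 to 1); they miss things now and then, are a little off and sometimes report something else, mostly with a low value. They report only what shows in the picture. A call takes as long as a camera call. They do not tell look-alikes from the thing itself.
- find_in(camera, query): "location" ([column, row] in pixels, amid what is visible of it).
- mark_of(camera, query): "location" ([column, row] in pixels: a listed point, or the origin of a listed thing).
The state is a dict: "t": time; "q": joint angles; "qd": joint speeds; "joint_efforts": joint torques, N m; "eef_pos": TCP position; "ee_rot": TCP orientation; "force": force on the tool from outside, world axes, zero at the start; "moment": the same for the moment, N m; "width": finger opening in m; "gripper_force": force on a finger pad.
Only numpy, scipy, OpenCV 4.12 (cv2) and the standard library are available. Lean on these libraries where they do the work, as an engineer would, in place of code of your own. Each camera call takes 0.05 s, during which the arm holds its last target. There are 200 camera calls.

TASK

Lift the divider flap inside the walnut caddy and leave it standing open. Then pack the blue comb case, the beard brush and the lidded soap box into the lower tier so that all three stand upright, side by side and flat on its floor, low enough for the flap to shut over them later; set each one down rather than dropping it, and leave the other things on the sill where they are.

Things in the scene. Friction and masses are not known exactly. Their poses are not given: they have to be found in the camera images.
- caddy: Open-topped dark walnut box with two tiers, fixed to the sill, 162 mm (its x) by 206 mm (its y) by 92 mm high. Origin: centre of its underside; x points from its front (scooped) wall to the hinge wall, on the side away from the robot. Walls 8 mm. Side and front walls are 92 mm high, the hinge wall 70 mm. A finger scoop 84 mm wide in the middle of the front wall is cut down to 40 mm above the underside.
- caddy_in (a point): Centre of the lower tier's floor, 8 mm above the caddy's underside, axes as the caddy's. The floor is a clear rectangle 146 mm (x, -73 to +73) by 190 mm (y, -95 to +95); 62 mm clear height under the shut flap.
- flap (a joint): Angle of the light wooden divider flap inside the caddy, floor of its upper tier: 0 = shut (level, over the lower tier), grows as it is lifted, stop at 2.6 rad (leaning back beyond the hinge wall). Friction hinge: stays at any angle; about 2.5 N at the bar lifts it. 148 mm from hinge to free edge, 186 mm long, 8 mm thick.
- flap_bar (a point): Middle of the round brass bar at the flap's free edge: 12 mm diameter, 74 mm long, along the caddy's y, 142 mm from the hinge line (shut: 65 mm in front of the caddy's centre). Between bar and panel is a slot 38 x 74 mm, so fingers pointing down can pinch the bar, one in the slot, one in the scoop, and stay vertical through the swing while the bar turns between them. Site turns with the flap.
- flap_hinge (a point): Middle of the flap's hinge line, which runs along the caddy's y: 77 mm along the caddy's +x from its origin and 74 mm above its underside.
- comb_case: Blue plastic case of trimmer combs with a black carrying handle, about 0.18 kg. Body 60 mm (its x) by 172 mm (its y) by 30 mm high; origin: centre of its underside. The handle is a bar 14 mm wide (x) and 76 mm long (y), its top 56 mm and its underside 44 mm above the origin, on two feet at y = +-33 mm. It is too long to lie across the caddy.
- brush: Beard brush of light wood with dark bristles down, about 0.13 kg. 70 mm (its x) by 100 mm (its y), board top 30 mm above the bristle tips; on it a grip block 20 mm (x) by 44 mm (y) whose top is 56 mm up. Origin: centre of its underside (bristle tips).
- soap_box: White ceramic soap box with lid, 70 mm square, lid top 32 mm up, with a round blue knob of 24 mm diameter on the lid from 32 to 56 mm up (slightly necked below 41 mm). About 0.26 kg. Origin: centre of its underside.
- flask: Bystander: amber cut-glass cologne flask, 42 x 72 mm, 127 mm high, loose. Origin: centre of its underside.
- bowl: Bystander: white ceramic bowl, 124 mm across, 52 mm high, loose. Origin: centre of its underside.
- tumbler: Bystander: green glass tumbler, 72 mm across, 92 mm high, loose. Origin: centre of its underside.
- comb: Bystander: flat wooden comb, 180 mm long (its y), 40 mm wide, loose. Origin: centre of its underside.
- jar: Bystander: glass jar with steel lid and ball knob, 84 mm across, 114 mm high, loose. Origin: centre of its underside.
- dock: Bystander: silver trimmer charging dock with toggle switch and a black trimmer standing in it, 110 x 95 mm, 195 mm high, fixed. Origin: centre of its underside.
Not all that is in view belongs to the job. Of the things like the comb_case, leave any that is red; of the rest the larger one is meant. Leave any purple look-alike of the brush alone.

How it is judged:
By the outcome, as a careful person would: the job done as asked, in the order asked, and still so for the second after the job is handed in, with the robot touching nothing.
It also fails if it takes over 72 s, if anything falls off the work surface, if the arm or the gripper's body presses on something with over 40 N, if the wrist force passes 120 N, or if a joint passes its speed limit or range.

## Working session

There is one attempt and no reset: what is moved stays moved. The work goes in short steps, Python scripts to look and compute and a shell command to move; the robot and the scene stay as the last step left them, time stands still between calls to the robot, and variables do not carry over. Pictures are saved under pics/ and viewed, at most 10 in all, crops included, and the job is handed in when it is done.

```bash
mkdir -p pics; ls; cat > h.py <<'E'
import numpy as np, cv2
from station import *
def ray(cam,px):
    c=calibration(cam);E=np.array(c["extrinsics"]);R,t=E[:3,:3],E[:3,3]
    d=R.T@np.array([(px[0]-c["cx"])/c["fx"],(px[1]-c["cy"])/c["fy"],1]);o=-R.T@t
    return o,d
def at(cam,px,z):
    o,d=ray(cam,px);return o+d*(z-o[2])/d[2]
def proj(cam,p):
    c=calibration(cam);E=np.array(c["extrinsics"]);q=E[:3,:3]@np.array(p)+E[:3,3]
    return np.array([c["fx"]*q[0]/q[2]+c["cx"],c["fy"]*q[1]/q[2]+c["cy"]])
def save(cam,name):
    im=grab_frame(cam);cv2.imwrite("pics/"+name,im[:,:,::-1]);return im
E
python3 - <<'E'
from h import *
np.set_printoptions(precision=3,suppress=True)
s=get_state();print(s["eef_pos"],s["ee_rot"],s["width"],tip_reach() if callable(tip_reach) else tip_reach)
a=save("scene","s0.png");b=save("side","d0.png")
cv2.imwrite("pics/a.png",cv2.resize(a,(800,600),interpolation=cv2.INTER_CUBIC)[:,:,::-1])
zs=dict(caddy=0,caddy_in=.008,flap_bar=.074,flap_hinge=.074)
for cam in("scene","side"):
  for n in["caddy","caddy_in","flap_bar","flap_hinge","comb_case","brush","soap_box","flask","bowl","tumbler","comb","jar","dock"]:
    for r in mark_of(cam,n)[:4]:
      print(cam,n,round(r["conf"],2),np.round(r["location"]),at(cam,r["location"],zs.get(n,0)))
E
```

```text
pics
[0.282 0.613 0.245] [ 3.14  -0.    -0.431] 0.08739211802704872 0.019
scene caddy 0.82 [211. 244.] [ 0.503 -0.214  0.   ]
scene caddy_in 0.59 [210. 245.] [ 0.511 -0.224  0.008]
scene caddy_in 0.59 [215. 244.] [ 0.522 -0.212  0.008]
scene caddy_in 0.54 [257. 154.] [0.315 0.305 0.008]
scene flap_bar 0.85 [196. 220.] [ 0.437 -0.211  0.074]
scene flap_bar 0.3 [301. 200.] [0.668 0.102 0.074]
scene flap_hinge 0.62 [226. 236.] [ 0.568 -0.203  0.074]
scene comb_case 0.87 [256. 179.] [0.409 0.17  0.   ]
scene comb_case 0.76 [235. 167.] [0.29  0.179 0.   ]
scene comb_case 0.64 [283. 133.] [0.304 0.518 0.   ]
scene comb_case 0.29 [300. 200.] [0.624 0.176 0.   ]
scene brush 0.7 [343. 204.] [0.769 0.256 0.   ]
scene brush 0.54 [303. 162.] [0.502 0.388 0.   ]
scene soap_box 0.86 [300. 198.] [0.62  0.182 0.   ]
scene flask 0.78 [340. 180.] [0.688 0.379 0.   ]
scene flask 0.43 [300. 200.] [0.624 0.175 0.   ]
scene bowl 0.93 [329. 144.] [0.523 0.576 0.   ]
scene tumbler 0.59 [213. 242.] [ 0.503 -0.202  0.   ]
scene tumbler 0.52 [256. 152.] [0.297 0.319 0.   ]
scene tumbler 0.41 [300. 255.] [ 0.78
[... 827 characters left out ...]
173 0.   ]
side soap_box 0.16 [264. 229.] [ 0.472 -0.143  0.   ]
side flask 0.89 [256. 148.] [0.681 0.368 0.   ]
side flask 0.63 [221. 184.] [0.432 0.177 0.   ]
side flask 0.55 [265. 172.] [0.629 0.168 0.   ]
side bowl 0.69 [210. 138.] [0.519 0.554 0.   ]
side bowl 0.62 [362. 297.] [ 0.603 -0.529  0.   ]
side tumbler 0.65 [176. 172.] [ 0.288  0.342 -0.   ]
side tumbler 0.62 [264. 230.] [ 0.472 -0.145  0.   ]
side comb 0.67 [326. 189.] [ 0.792 -0.045  0.   ]
side comb 0.19 [262. 170.] [0.622 0.19  0.   ]
side jar 0.91 [283. 324.] [ 0.354 -0.507 -0.   ]
side jar 0.7 [265. 169.] [0.642 0.193 0.   ]
side jar 0.2 [281. 238.] [ 0.508 -0.208  0.   ]
side dock 0.97 [359. 300.] [ 0.59  -0.532 -0.   ]
```

View pics/a.png

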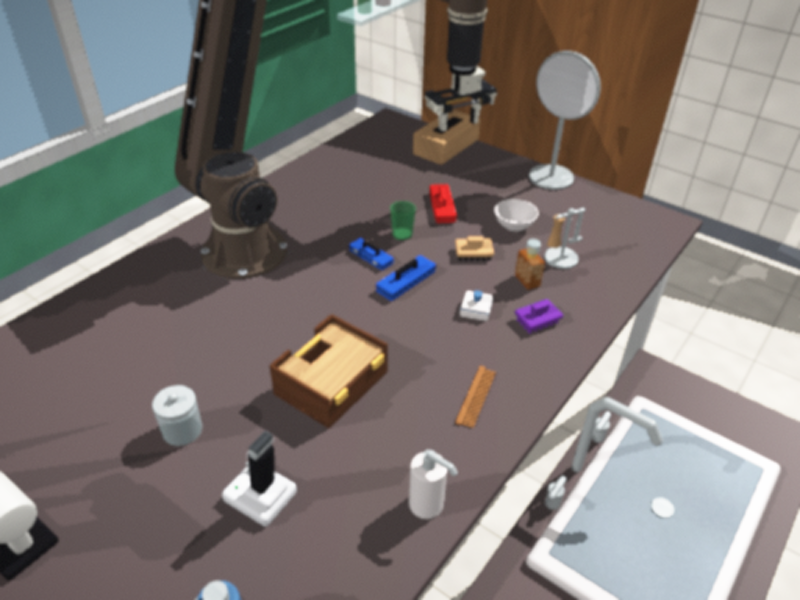

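View pics/d0.png

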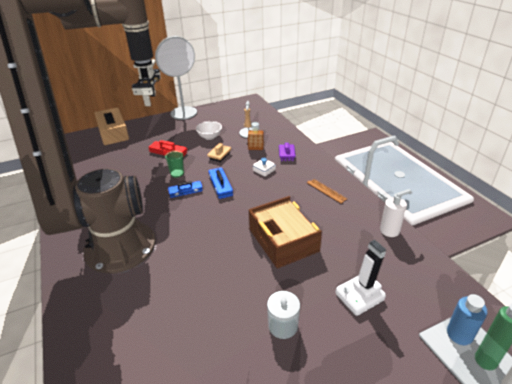

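The blue comb case (larger) sits near (0.42, 0.16), the light-wood brush near (0.50, 0.38) and the soap box near (0.63, 0.18). The caddy is near (0.51, -0.21) with about 3° of yaw. The look-alikes are the small blue case, the red case and the purple brush.

```bash
python3 -m handwheel '[{"delta_pos":[0.6,-0.9,0.6],"dr":[0,0,-6]},{"delta_pos":[0.6,-0.9,0.6],"dr":[0,0,-6]},{"delta_pos":[0.6,-0.9,0.6],"dr":[0,0,-6]},{"delta_pos":[0.6,-0.9,0.4],"dr":[0,0,-6]},{"delta_pos":[0.6,-0.9,0.4],"dr":[0,0,-6]},{"delta_pos":[0.6,-0.9,0.4],"dr":[0,0,-6]},{"delta_pos":[0.6,-0.9,0.4],"dr":[0,0,-6]},{"delta_pos":[0.6,-0.9,0.4],"dr":[0,0,-6]},{"delta_pos":[0.6,-0.9,0],"dr":[0,0,-6]},{"delta_pos":[0.6,-0.9,0],"dr":[0,0,-6]}]'
python3 -m handwheel '[{"delta_pos":[0,-0.9,0],"dr":[0,0,-2]},{"delta_pos":[0,-0.9,0],"dr":[0,0,0]},{"delta_pos":[0,0,0],"dr":[0,0,0]},{"delta_pos":[0,0,0],"dr":[0,0,0]}]'
python3 - <<'E'
from h import *
np.set_printoptions(precision=3,suppress=True)
s=get_state();print(s["t"],s["eef_pos"],s["ee_rot"],s["q"])
save("wrist","w1.png")
for n in["comb_case","brush","soap_box"]:
    for r in mark_of("wrist",n)[:4]:
      print(n,round(r["conf"],2),np.round(r["location"]),at("wrist",r["location"],0))
print(ray("wrist",(256,192)))
E
```

```text
t: 2.4
eef_pos: [0.4625, 0.3422, 0.3603]
ee_rot: [-3.141, 0.001, -1.482]
force: [0.4, 0.4, -0.0]
width: 0.0874
gripper_force: 0.0
t: 2.8
eef_pos: [0.462, 0.289, 0.36]
ee_rot: [-3.141, 0.001, -1.514]
force: [-0.1, 0.1, 0.1]
width: 0.0879
gripper_force: 0.0
2.8 [0.462 0.289 0.36 ] [-3.141  0.001 -1.514] [ 0.919  0.088 -0.083 -0.    -1.399 -0.862]
comb_case 0.92 [287.  85.] [0.424 0.175 0.   ]
comb_case 0.89 [336. 283.] [0.3   0.528 0.   ]
comb_case 0.84 [369. 104.] [0.29  0.196 0.   ]
brush 0.85 [ 74. 124.] [0.773 0.255 0.   ]
brush 0.74 [235. 208.] [0.5   0.386 0.   ]
soap_box 0.74 [159.  91.] [0.629 0.196 0.   ]
(array([0.466, 0.219, 0.499]), array([-0.002,  0.263, -0.965]))
```

View pics/w1.png

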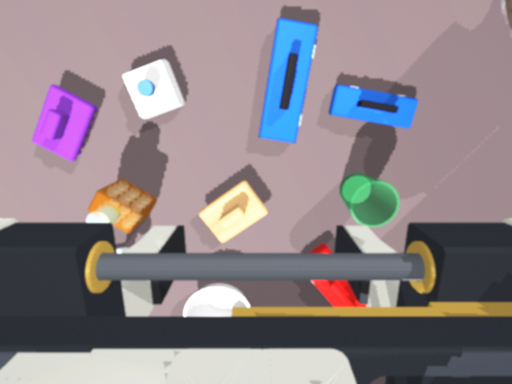

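The wrist view shows the big blue case at (287,85), the brush at (235,208) and the soap box at (159,91), with their rotations clearly visible. Next I'll move over to see the caddy.

```bash
python3 - <<'E'
from h import *
np.set_printoptions(precision=3,suppress=True)
im=cv2.imread("pics/w1.png");hsv=cv2.cvtColor(im,cv2.COLOR_BGR2HSV)
def quad(name,m,seed,z):
    n,l,st,ce=cv2.connectedComponentsWithStats(m.astype(np.uint8))
    k=l[seed[1],seed[0]];ys,xs=np.where(l==k)
    P=np.array([at("wrist",p,z)[:2] for p in cv2.convexHull(np.c_[xs,ys].astype(np.int32))[:,0]],np.float32)*1000
    print(name,st[k],cv2.minAreaRect(P))
H,S,V=[hsv[:,:,i].astype(int) for i in range(3)]
print(hsv[60,275],hsv[80,292],hsv[110,150],hsv[215,215],hsv[212,235])
quad("case",(H>100)&(H<125)&(S>150)&(V>100),(275,60),.03)
quad("handle",(V<60),(291,80),.056)
quad("brush",(H>8)&(H<28)&(S>60)&(V>150),(215,215),.03)
quad("soap",(S<40)&(V>150),(150,108),.032)
E
python3 -m handwheel '[{"delta_pos":[0.1,-1,-0.2],"dr":[0,0,0]},{"delta_pos":[0.1,-1,-0.2],"dr":[0,0,0]},{"delta_pos":[0,-1,-0.2],"dr":[0,0,0]},{"delta_pos":[0,-1,-0.2],"dr":[0,0,0]},{"delta_pos":[0,-1,-0.2],"dr":[0,0,0]},{"delta_pos":[0,-1,-0.2],"dr":[0,0,0]},{"delta_pos":[0,-1,-0.2],"dr":[0,0,0]},{"delta_pos":[0,-1,-0.2],"dr":[0,0,0]},{"delta_pos":[0,-1,-0.2],"dr":[0,0,0]},{"delta_pos":[0,-1,-0.2],"dr":[0,0,0]}]'
python3 -m handwheel '[{"delta_pos":[0,-1,0],"dr":[0,0,0]},{"delta_pos":[0,-1,0],"dr":[0,0,0]},{"delta_pos":[0,-1,0],"dr":[0,0,0]},{"delta_pos":[0,0,0],"dr":[0,0,0]},{"delta_pos":[0,0,0],"dr":[0,0,0]}]' -0.1
python3 - <<'E'
from h import *
np.set_printoptions(precision=3,suppress=True)
save("wrist","w2.png")
zs=dict(caddy=0,caddy_in=.008,flap_bar=.074,flap_hinge=.074)
for n in zs:
    for r in mark_of("wrist",n)[:2]:
      print(n,round(r["conf"],2),np.round(r["location"]),at("wrist",r["location"],zs[n]))
E
```

```text
[102 187 255] [115  69  70] [  0   0 255] [ 27  47 255] [ 27  57 255]
case [ 259   18   59  124 4229] ((427.9132995605469, 174.46661376953125), (169.70436096191406, 58.80745315551758), 83.70001220703125)
handle [     0      0    512    384 168759] ((465.46380615234375, 397.0108337402344), (972.7329711914062, 641.7373657226562), 3.360239028930664)
brush [     0      0    512    384 189530] ((463.3043518066406, 407.2654113769531), (1033.94677734375, 679.4520263671875), 3.3428802490234375)
soap [    0     0   512   254 93152] ((471.3669128417969, 262.6910095214844), (871.0125732421875, 388.34674072265625), 3.360239028930664)
t: 4.0
eef_pos: [0.468, -0.0112, 0.2993]
ee_rot: [3.142, -0.0, -1.512]
force: [1.2, 0.3, 0.6]
width: 0.0874
gripper_force: 0.0
t: 4.5
eef_pos: [0.4681, -0.1008, 0.2993]
ee_rot: [3.141, 0.0, -1.514]
force: [-0.2, 0.4, -0.2]
width: 0.0535
gripper_force: 0.0
caddy 0.68 [236.  78.] [ 0.508 -0.215  0.   ]
caddy_in 0.84 [233.  76.] [ 0.511 -0.217  0.008]
flap_bar 0.7 [286.  72.] [ 0.444 -0.217  0.074]
flap_hinge 0.95 [165.  71.] [ 0.585 -0.211  0.074]
```

View pics/w2.png

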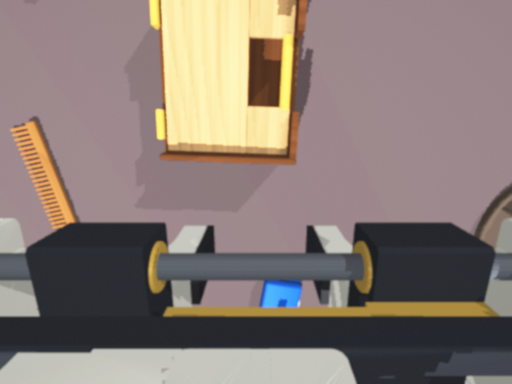

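The flap is shut. The bar runs from (291,36) to (285,107), with the slot to its left. I'll fit the bar and the panel edges.

```bash
python3 - <<'E'
from h import *
np.set_printoptions(precision=4,suppress=True)
im=cv2.imread("pics/w2.png");hsv=cv2.cvtColor(im,cv2.COLOR_BGR2HSV)
H,S,V=[hsv[:,:,i].astype(int) for i in range(3)]
m=(H>20)&(H<30)&(S>150)&(V>150)
P=[]
for y in range(30,112,1):
    x=np.where(m[y,270:300])[0]+270
    if len(x)>3: P.append((x.mean(),y,len(x)))
P=np.array(P);print(P[[0,1,-2,-1]])
W=np.array([at("wrist",p[:2],.078) for p in P]);f=np.polyfit(W[:,1],W[:,0],1)
print("bar",W[0],W[-1],W.mean(0),"yaw deg",-np.degrees(np.arctan(f[0])))
w=im[150:165,170:290].astype(int)
for e in[((163,157),(295,161)),((162,152),(292,156))]:
    a,b=[at("wrist",p,.08) for p in e];print(a,b,np.degrees(np.arctan2(*(a-b)[1::-1])))
E
```

```text
[[288.6  39.    5. ]
 [287.5  40.    4. ]
 [284.5  99.    4. ]
 [284.  105.    4. ]]
bar [ 0.4448 -0.2513  0.078 ] [ 0.4442 -0.1808  0.078 ] [ 0.4451 -0.2242  0.078 ] yaw deg 1.265940758310354
[ 0.5877 -0.1111  0.08  ] [ 0.4254 -0.1157  0.08  ] 1.6465531035387013
[ 0.5887 -0.1171  0.08  ] [ 0.4297 -0.1217  0.08  ] 1.6276185961188385
```

```bash
python3 -m handwheel '[{"delta_pos":[-0.2,-0.96,-0.9],"dr":[0,0,-1.3]},{"delta_pos":[-0.2,-0.96,-0.9],"dr":[0,0,0]},{"delta_pos":[-0.2,-0.96,-0.9],"dr":[0,0,0]},{"delta_pos":[-0.2,-0.96,-0.9],"dr":[0,0,0]},{"delta_pos":[0,0,-0.9],"dr":[0,0,0]},{"delta_pos":[0,0,-0.9],"dr":[0,0,0]},{"delta_pos":[0,0,-0.9],"dr":[0,0,0]},{"delta_pos":[0,0,-0.9],"dr":[0,0,0]},{"delta_pos":[0,0,-0.3],"dr":[0,0,0]},{"delta_pos":[0,0,0],"dr":[0,0,0]}]' 0.27 12
python3 -m handwheel '[{"delta_pos":[0,0,0],"dr":[0,0,0]},{"delta_pos":[0,0,0],"dr":[0,0,0]},{"delta_pos":[0,0,0],"dr":[0,0,0]},{"delta_pos":[0,0,0],"dr":[0,0,0]}]' 1 12
python3 - <<'E'
import numpy as np
L=.142
from station import get_state
p=np.array(get_state()["eef_pos"]);print(p)
a=np.linspace(0,2.5,31)
P=np.c_[-L*np.cos(a),L*np.sin(a)]/.03
print(np.round(np.diff(P,axis=0),2).tolist())
E
```

```text
t: 5.75
eef_pos: [0.4434, -0.2155, 0.0737]
ee_rot: [3.139, 0.0, -1.535]
force: [-0.0, 0.0, -0.1]
width: 0.032
gripper_force: 0.0
t: 6.15
eef_pos: [0.4445, -0.216, 0.0756]
ee_rot: [-3.14, -0.0, -1.536]
force: [-1.4, 1.0, 5.0]
width: 0.0116
gripper_force: 12.0
[ 0.44454097 -0.2159663   0.07559838]
[[0.02, 0.39], [0.05, 0.39], [0.08, 0.39], [0.11, 0.38], [0.14, 0.37], [0.17, 0.35], [0.2, 0.34], [0.23, 0.32], [0.26, 0.3], [0.28, 0.28], [0.3, 0.25], [0.32, 0.23], [0.34, 0.2], [0.36, 0.17], [0.37, 0.14], [0.38, 0.11], [0.39, 0.08], [0.39, 0.04], [0.39, 0.01], [0.39, -0.02], [0.39, -0.05], [0.38, -0.09], [0.38, -0.12], [0.37, -0.15], [0.35, -0.18], [0.34, -0.21], [0.32, -0.23], [0.3, -0.26], [0.27, -0.28], [0.25, -0.31]]
```

```bash
python3 -m handwheel '[{"delta_pos":[0.02,0,0.39],"dr":[0,0,0]},{"delta_pos":[0.05,0,0.39],"dr":[0,0,0]},{"delta_pos":[0.08,0,0.39],"dr":[0,0,0]},{"delta_pos":[0.11,0,0.38],"dr":[0,0,0]},{"delta_pos":[0.14,0,0.37],"dr":[0,0,0]},{"delta_pos":[0.17,0.01,0.35],"dr":[0,0,0]},{"delta_pos":[0.2,0.01,0.34],"dr":[0,0,0]},{"delta_pos":[0.23,0.01,0.32],"dr":[0,0,0]},{"delta_pos":[0.26,0.01,0.3],"dr":[0,0,0]},{"delta_pos":[0.28,0.01,0.28],"dr":[0,0,0]}]'
python3 -m handwheel '[{"delta_pos":[0.3,0.01,0.25],"dr":[0,0,0]},{"delta_pos":[0.32,0.01,0.23],"dr":[0,0,0]},{"delta_pos":[0.34,0.01,0.2],"dr":[0,0,0]},{"delta_pos":[0.36,0.01,0.17],"dr":[0,0,0]},{"delta_pos":[0.37,0.01,0.14],"dr":[0,0,0]},{"delta_pos":[0.38,0.01,0.11],"dr":[0,0,0]},{"delta_pos":[0.39,0.01,0.08],"dr":[0,0,0]},{"delta_pos":[0.39,0.01,0.04],"dr":[0,0,0]},{"delta_pos":[0.39,0.01,0.01],"dr":[0,0,0]},{"delta_pos":[0.39,0.01,-0.02],"dr":[0,0,0]}]'
```

```text
t: 7.15
eef_pos: [0.4865, -0.215, 0.1805]
ee_rot: [3.133, -0.0, -1.536]
force: [-15.7, -0.9, 10.4]
width: 0.0112
gripper_force: 12.0
t: 8.15
eef_pos: [0.6, -0.2125, 0.2175]
ee_rot: [-3.141, -0.002, -1.536]
force: [-1.9, -5.2, 3.3]
width: 0.0114
gripper_force: 12.0
```

```bash
python3 -m handwheel '[{"delta_pos":[0.39,0.01,-0.05],"dr":[0,0,0]},{"delta_pos":[0.38,0.01,-0.09],"dr":[0,0,0]},{"delta_pos":[0.38,0.01,-0.12],"dr":[0,0,0]},{"delta_pos":[0.37,0.01,-0.15],"dr":[0,0,0]},{"delta_pos":[0.35,0.01,-0.18],"dr":[0,0,0]},{"delta_pos":[0.34,0.01,-0.21],"dr":[0,0,0]},{"delta_pos":[0.32,0.01,-0.23],"dr":[0,0,0]},{"delta_pos":[0.3,0.01,-0.26],"dr":[0,0,0]},{"delta_pos":[0.27,0.01,-0.28],"dr":[0,0,0]},{"delta_pos":[0,0,0],"dr":[0,0,0]}]'
python3 -m handwheel '[{"delta_pos":[0,0,0],"dr":[0,0,0]},{"delta_pos":[0,0,0],"dr":[0,0,0]},{"delta_pos":[0,0,0],"dr":[0,0,0]}]' 0.27 12
```

```text
t: 9.15
eef_pos: [0.6937, -0.209, 0.1674]
ee_rot: [-3.141, -0.001, -1.535]
force: [1.5, -5.9, -1.1]
width: 0.0116
gripper_force: 12.0
t: 9.45
eef_pos: [0.6922, -0.2081, 0.1688]
ee_rot: [3.142, 0.001, -1.535]
force: [-0.4, -0.6, 0.5]
width: 0.0289
gripper_force: 0.0
```

```bash
python3 -m handwheel '[{"delta_pos":[0,0,1],"dr":[0,0,0]},{"delta_pos":[0,0,1],"dr":[0,0,0]},{"delta_pos":[-0.68,0.98,0],"dr":[0,0,0]},{"delta_pos":[-0.68,0.98,0],"dr":[0,0,-1]},{"delta_pos":[-0.68,0.98,0],"dr":[0,0,-1]},{"delta_pos":[-0.68,0.98,0],"dr":[0,0,-1]},{"delta_pos":[-0.68,0.98,0],"dr":[0,0,-1]},{"delta_pos":[-0.68,0.98,0],"dr":[0,0,-1]},{"delta_pos":[-0.68,0.98,0],"dr":[0,0,-1]},{"delta_pos":[-0.68,0.98,0],"dr":[0,0,-1]}]' 0.0
python3 -m handwheel '[{"delta_pos":[-0.68,0.98,0],"dr":[0,0,-1.3]},{"delta_pos":[-0.68,0.98,0],"dr":[0,0,0]},{"delta_pos":[-0.68,0.98,-0.5],"dr":[0,0,0]},{"delta_pos":[-0.68,0.98,-1],"dr":[0,0,0]},{"delta_pos":[-0.71,0.98,-1],"dr":[0,0,0]},{"delta_pos":[0,0,0],"dr":[0,0,0]},{"delta_pos":[0,0,0],"dr":[0,0,0]}]'
python3 - <<'E'
from h import *
np.set_printoptions(precision=4,suppress=True)
s=get_state();print(s["eef_pos"],s["ee_rot"])
save("side","d1.png");save("wrist","w3.png")
for cam in("side","scene"):
  if cam=="scene": grab_frame(cam)
  for r in mark_of(cam,"comb_case")[:3]: print(cam,r["conf"],at(cam,r["location"],0))
E
```

```text
t: 10.45
eef_pos: [0.5278, 0.0279, 0.2294]
ee_rot: [-3.141, 0.001, -1.658]
force: [0.2, 1.1, 0.5]
width: 0.0442
gripper_force: 0.0
t: 11.15
eef_pos: [0.4253, 0.1743, 0.154]
ee_rot: [3.141, -0.0, -1.678]
force: [0.0, -0.1, 0.6]
width: 0.0439
gripper_force: 0.0
[0.4253 0.1743 0.154 ] [ 3.1413 -0.0003 -1.6777]
side 0.93 [0.3108 0.5268 0.    ]
side 0.74 [0.4251 0.1613 0.    ]
side 0.73 [0.2995 0.1927 0.    ]
scene 0.64 [0.3121 0.498  0.    ]
scene 0.59 [0.4049 0.1775 0.    ]
scene 0.52 [0.296  0.1913 0.    ]
```

View pics/w3.png

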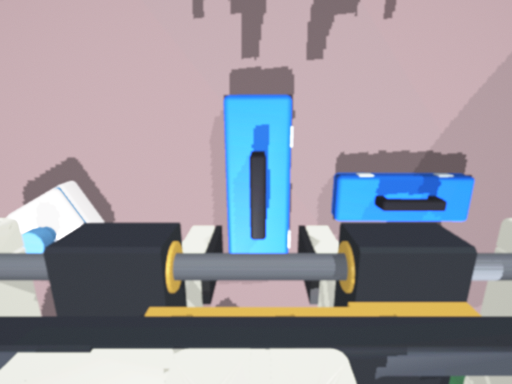

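The handle is vertical in the image and spans (258,153) to (258,238), midway between the fingers. I'll back-project it.

```bash
python3 - <<'E'
from h import *
np.set_printoptions(precision=4,suppress=True)
for p in[(258,153),(258,238)]:print(at("wrist",p,.056))
for p in[(225,97),(291,97)]:print(at("wrist",p,.03))
E
```

```text
[0.4236 0.1339 0.056 ]
[0.432  0.2083 0.056 ]
[0.4468 0.0867 0.03  ]
[0.3907 0.093  0.03  ]
```

```bash
python3 -m handwheel '[{"delta_pos":[0.09,-0.04,-0.9],"dr":[0,0,0]},{"delta_pos":[0,0,-0.9],"dr":[0,0,0]},{"delta_pos":[0,0,-0.9],"dr":[0,0,0]},{"delta_pos":[0,0,-0.7],"dr":[0,0,0]},{"delta_pos":[0,0,0],"dr":[0,0,0]},{"delta_pos":[0,0,0],"dr":[0,0,0]}]'
python3 -m handwheel '[{"delta_pos":[0,0,0],"dr":[0,0,0]},{"delta_pos":[0,0,0],"dr":[0,0,0]},{"delta_pos":[0,0,0],"dr":[0,0,0]},{"delta_pos":[0,0,0],"dr":[0,0,0]},{"delta_pos":[0,0,0.3],"dr":[0,0,0]},{"delta_pos":[0,0,0.7],"dr":[0,0,0]},{"delta_pos":[0,0,0.7],"dr":[0,0,0]},{"delta_pos":[0,0,0],"dr":[0,0,0]}]' 1 30
```

```text
t: 12.0
eef_pos: [0.429, 0.1719, 0.052]
ee_rot: [3.141, -0.0, -1.682]
force: [-0.6, -0.4, 0.4]
width: 0.044
gripper_force: 0.0
t: 12.8
eef_pos: [0.4298, 0.1734, 0.1059]
ee_rot: [-3.138, 0.003, -1.68]
force: [1.0, 0.2, -2.4]
width: 0.0137
gripper_force: 30.0
```

```bash
python3 -m handwheel '[{"delta_pos":[0.1,-0.5,0.8],"dr":[0,0,0.6]},{"delta_pos":[0.1,-0.8,0.8],"dr":[0,0,0.6]},{"delta_pos":[0.1,-1,0.8],"dr":[0,0,0.6]},{"delta_pos":[0.1,-1,0],"dr":[0,0,0.6]},{"delta_pos":[0.1,-1,0],"dr":[0,0,0.6]},{"delta_pos":[0.1,-1,0],"dr":[0,0,0.6]},{"delta_pos":[0.1,-1,0],"dr":[0,0,0.6]},{"delta_pos":[0.1,-1,0],"dr":[0,0,0.6]},{"delta_pos":[0.1,-1,0],"dr":[0,0,0.6]},{"delta_pos":[0.1,-1,0],"dr":[0,0,0.6]}]'
python3 -m handwheel '[{"delta_pos":[0.1,-1,0],"dr":[0,0,0.6]},{"delta_pos":[0.1,-1,0],"dr":[0,0,0.6]},{"delta_pos":[0.1,-1,0],"dr":[0,0,0.6]},{"delta_pos":[0.1,-0.67,0],"dr":[0,0,0.6]},{"delta_pos":[0,0,0],"dr":[0,0,0]},{"delta_pos":[0,0,0],"dr":[0,0,0]}]'
python3 - <<'E'
from h import *
np.set_printoptions(precision=4,suppress=True)
save("wrist","w4.png")
E
```

```text
t: 13.8
eef_pos: [0.458, -0.1079, 0.1747]
ee_rot: [3.141, 0.0, -1.575]
force: [1.4, 0.5, -2.9]
width: 0.0134
gripper_force: 30.0
t: 14.4
eef_pos: [0.4699, -0.217, 0.1744]
ee_rot: [3.14, 0.001, -1.536]
force: [-0.5, -0.3, -3.0]
width: 0.0136
gripper_force: 30.0
```

View pics/w4.png

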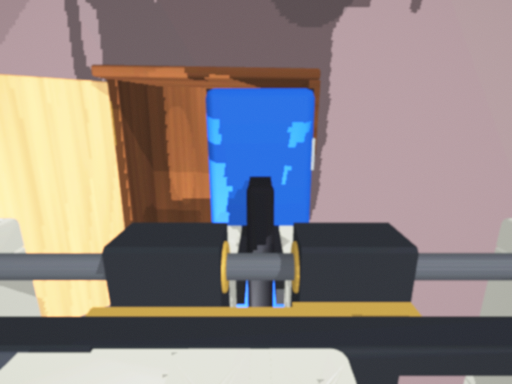

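The case hangs parallel to the caddy walls with the flap open on the left. The far wall's top edge runs from (92,67) to (320,70), which I'll use to check the caddy pose.

```bash
python3 - <<'E'
from h import *
np.set_printoptions(precision=4,suppress=True)
im=cv2.imread("pics/w4.png")
a,b=at("wrist",(92,66.5),.092),at("wrist",(320,70),.092);print(a,b,np.linalg.norm(a-b),np.degrees(np.arctan2(*(a-b)[1::-1])))
yaw=np.radians(2);ex=np.array([np.cos(yaw),np.sin(yaw)]);ey=np.array([-ex[1],ex[0]])
print("origin",(a+b)[:2]/2+.103*ey)
for p in[(207,92),(313,92)]:
  q=at("wrist",p,.174-.022);print("case end",q)
E
```

```text
[ 0.5908 -0.3144  0.092 ] [ 0.431  -0.3179  0.092 ] 0.1598340900158251 1.2579819866399156
origin [ 0.5073 -0.2132]
case end [ 0.5003 -0.2971  0.152 ]
case end [ 0.4449 -0.2991  0.152 ]
```

```bash
python3 -m handwheel '[{"delta_pos":[0.02,0,-0.9],"dr":[0,0,0]},{"delta_pos":[0,0,-0.9],"dr":[0,0,0]},{"delta_pos":[0,0,-0.9],"dr":[0,0,0]},{"delta_pos":[0,0,-0.6],"dr":[0,0,0]},{"delta_pos":[0,0,-0.2],"dr":[0,0,0]},{"delta_pos":[0,0,0],"dr":[0,0,0]},{"delta_pos":[0,0,0],"dr":[0,0,0]}]'
python3 -m handwheel '[{"delta_pos":[0,0,-0.08],"dr":[0,0,0]},{"delta_pos":[0,0,-0.08],"dr":[0,0,0]},{"delta_pos":[0,0,-0.06],"dr":[0,0,0]},{"delta_pos":[0,0,0],"dr":[0,0,0]},{"delta_pos":[0,0,0],"dr":[0,0,0]}]'
```

```text
t: 15.15
eef_pos: [0.4719, -0.2165, 0.071]
ee_rot: [-3.14, -0.0, -1.533]
force: [-0.2, 0.8, -2.3]
width: 0.0136
gripper_force: 30.0
t: 15.65
eef_pos: [0.4712, -0.2169, 0.0635]
ee_rot: [3.142, -0.0, -1.534]
force: [0.6, -0.0, -1.1]
width: 0.0136
gripper_force: 30.0
```

```bash
python3 -m handwheel '[{"delta_pos":[0,0,-0.06],"dr":[0,0,0]},{"delta_pos":[0,0,-0.06],"dr":[0,0,0]},{"delta_pos":[0,0,0],"dr":[0,0,0]},{"delta_pos":[0,0,0],"dr":[0,0,0]}]'
```

```text
t: 16.05
eef_pos: [0.4715, -0.2169, 0.0627]
ee_rot: [-3.14, -0.001, -1.533]
force: [-10.1, 6.8, 30.8]
width: 0.0139
gripper_force: 30.0
```

```bash
python3 -m handwheel '[{"delta_pos":[0,0,0.06],"dr":[0,0,0]},{"delta_pos":[0,0,0],"dr":[0,0,0]}]'
python3 -m handwheel '[{"delta_pos":[0,0,0],"dr":[0,0,0]},{"delta_pos":[0,0,0],"dr":[0,0,0]},{"delta_pos":[0,0,0],"dr":[0,0,0]},{"delta_pos":[0,0,0.4],"dr":[0,0,0]},{"delta_pos":[0,0,0.9],"dr":[0,0,0]},{"delta_pos":[0,0,0.9],"dr":[0,0,0]},{"delta_pos":[0,0.5,0.9],"dr":[0,0,0]},{"delta_pos":[0,1,0.4],"dr":[0,0,0]},{"delta_pos":[0,1,0],"dr":[0,0,0]},{"delta_pos":[0,0,0],"dr":[0,0,0]}]' 0.45 25
python3 - <<'E'
from h import *
np.set_printoptions(precision=4,suppress=True)
s=get_state();print(s["eef_pos"])
save("wrist","w5.png")
for n in("comb_case","caddy_in"):
  for r in mark_of("wrist",n)[:2]: print(n,r["conf"],r["location"],at("wrist",r["location"],.008))
E
```

```text
t: 16.25
eef_pos: [0.4717, -0.2169, 0.0628]
ee_rot: [-3.14, -0.0, -1.533]
force: [-2.7, 3.4, 12.6]
width: 0.0139
gripper_force: 30.0
t: 17.25
eef_pos: [0.4716, -0.1397, 0.1683]
ee_rot: [-3.139, 0.0, -1.532]
force: [0.8, -1.1, -0.1]
width: 0.0243
gripper_force: 0.0
[ 0.4716 -0.1397  0.1683]
comb_case 0.67 [266.9, 107.0] [ 0.4674 -0.2178  0.008 ]
caddy_in 0.56 [225.0, 103.9] [ 0.508  -0.2196  0.008 ]
```

View pics/w5.png

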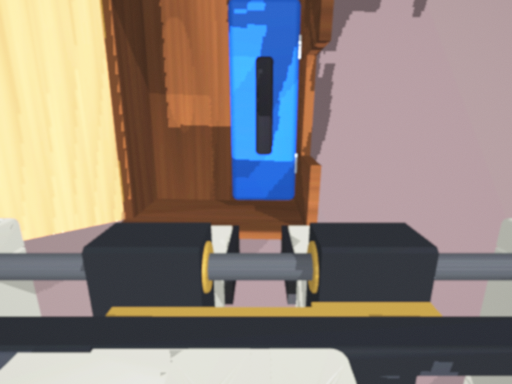

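```bash
python3 -m handwheel '[{"delta_pos":[0.02,0.9,0.2],"dr":[0,0,1.5]},{"delta_pos":[0.02,1,0.2],"dr":[0,0,1.5]},{"delta_pos":[0.02,1,0.2],"dr":[0,0,1.5]},{"delta_pos":[0.02,1,0.2],"dr":[0,0,1.5]},{"delta_pos":[0.02,1,0.2],"dr":[0,0,1.5]},{"delta_pos":[0.02,1,0.1],"dr":[0,0,1.5]},{"delta_pos":[0.02,1,0],"dr":[0,0,2]},{"delta_pos":[0.03,1,0],"dr":[0,0,2]},{"delta_pos":[0.03,1,0],"dr":[0,0,2]},{"delta_pos":[0.03,1,0],"dr":[0,0,2]}]' -0.5
python3 -m handwheel '[{"delta_pos":[0.03,1,0],"dr":[0,0,2]},{"delta_pos":[0.03,1,0],"dr":[0,0,2]},{"delta_pos":[0.03,1,0],"dr":[0,0,2]},{"delta_pos":[0.03,1,0],"dr":[0,0,2]},{"delta_pos":[0.03,1,0],"dr":[0,0,2]},{"delta_pos":[0.03,1,0],"dr":[0,0,2]},{"delta_pos":[0.03,1,0],"dr":[0,0,2]},{"delta_pos":[0.03,1,0],"dr":[0,0,0]},{"delta_pos":[0,0.3,0],"dr":[0,0,0]},{"delta_pos":[0,0,0],"dr":[0,0,0]}]'
python3 - <<'E'
from h import *
np.set_printoptions(precision=4,suppress=True)
save("wrist","w6.png")
for n in("brush",):
  for r in mark_of("wrist",n)[:2]: print(n,r["conf"],r["location"],at("wrist",r["location"],.0))
E
```

```text
t: 18.4
eef_pos: [0.4784, 0.1556, 0.1996]
ee_rot: [3.141, -0.0, -1.237]
force: [-0.3, -0.9, 0.5]
width: 0.0655
gripper_force: 0.0
t: 19.4
eef_pos: [0.4857, 0.4044, 0.1987]
ee_rot: [3.14, -0.001, -0.993]
force: [-0.3, 0.5, -0.7]
width: 0.0657
gripper_force: 0.0
brush 0.78 [255.4, 151.6] [0.5049 0.3827 0.    ]
```

View pics/w6.png

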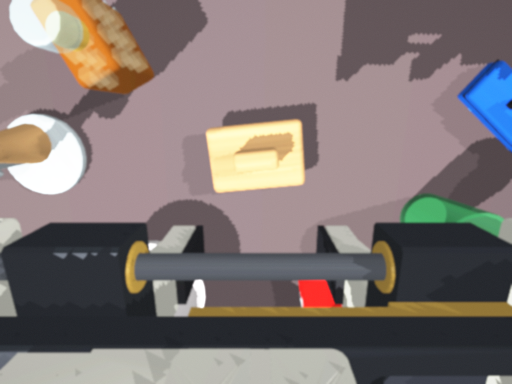

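The brush is well lit. Its board corners are at about (207,129), (301,121), (304,183) and (214,192), so it is about 5° off the tool's axis. The flask is well clear.

```bash
python3 - <<'E'
from h import *
np.set_printoptions(precision=4,suppress=True)
q=np.array([at("wrist",p,.03) for p in[(207,129),(301,121),(304,183),(214,192)]])
print(q.mean(0),np.linalg.norm(q[0]-q[1]),np.linalg.norm(q[1]-q[2]))
for a,b in((0,1),(3,2)):
  d=q[a]-q[b];print(np.degrees(np.arctan2(d[1],d[0])))
print([at("wrist",p,.056) for p in[(256,161)]])
E
```

```text
[0.5026 0.3835 0.03  ] 0.09676184993977972 0.06535442048061388
37.80249175192098
38.94234686522875
[array([0.5027, 0.3835, 0.056 ])]
```

```bash
python3 -m handwheel '[{"delta_pos":[0.3,-0.35,-0.6],"dr":[0,0,2.7]},{"delta_pos":[0.27,-0.35,-0.9],"dr":[0,0,2.6]},{"delta_pos":[0,0,-0.9],"dr":[0,0,0]},{"delta_pos":[0,0,-0.9],"dr":[0,0,0]},{"delta_pos":[0,0,-0.9],"dr":[0,0,0]},{"delta_pos":[0,0,-0.6],"dr":[0,0,0]},{"delta_pos":[0,0,-0.1],"dr":[0,0,0]},{"delta_pos":[0,0,0],"dr":[0,0,0]},{"delta_pos":[0,0,0],"dr":[0,0,0]}]'
python3 -m handwheel '[{"delta_pos":[0,0,0],"dr":[0,0,0]},{"delta_pos":[0,0,0],"dr":[0,0,0]},{"delta_pos":[0,0,0],"dr":[0,0,0]},{"delta_pos":[0,0,0],"dr":[0,0,0]}]' 1 30
```

```text
t: 20.4
eef_pos: [0.5031, 0.3834, 0.0541]
ee_rot: [-3.14, 0.0, -0.9]
force: [-0.7, 0.3, 0.7]
width: 0.0656
gripper_force: 0.0
t: 20.8
eef_pos: [0.5026, 0.3835, 0.0533]
ee_rot: [-3.141, 0.0, -0.9]
force: [0.2, -0.0, 3.2]
width: 0.0438
gripper_force: 30.0
```

```bash
python3 -m handwheel '[{"delta_pos":[0,0,0.5],"dr":[0,0,0]},{"delta_pos":[0,0,0.9],"dr":[0,0,0]},{"delta_pos":[0,0,0.9],"dr":[0,0,0]},{"delta_pos":[0.06,-0.9,0.3],"dr":[0,0,2.4]},{"delta_pos":[0.06,-0.9,0.3],"dr":[0,0,2.4]},{"delta_pos":[0.06,-0.9,0.3],"dr":[0,0,2.4]},{"delta_pos":[0.06,-0.9,0.3],"dr":[0,0,2.4]},{"delta_pos":[0.06,-0.9,0.3],"dr":[0,0,2.4]},{"delta_pos":[0.06,-0.9,0.3],"dr":[0,0,2.4]},{"delta_pos":[0.06,-0.9,0.3],"dr":[0,0,2.4]}]'
python3 -m handwheel '[{"delta_pos":[0.06,-1,0],"dr":[0,0,2.4]},{"delta_pos":[0.06,-1,0],"dr":[0,0,2.4]},{"delta_pos":[0.06,-1,0],"dr":[0,0,2.4]},{"delta_pos":[0.06,-1,0],"dr":[0,0,2.4]},{"delta_pos":[0.06,-1,0],"dr":[0,0,2.4]},{"delta_pos":[0.06,-1,0],"dr":[0,0,2.4]},{"delta_pos":[0.06,-1,0],"dr":[0,0,2.4]},{"delta_pos":[0.06,-1,0],"dr":[0,0,2.4]},{"delta_pos":[0.06,-1,0],"dr":[0,0,2.4]},{"delta_pos":[0.06,-1,0],"dr":[0,0,2.4]}]'
python3 -m handwheel '[{"delta_pos":[0.06,-1,0],"dr":[0,0,2.4]},{"delta_pos":[0.06,-1,0],"dr":[0,0,2.4]},{"delta_pos":[0.06,-1,0],"dr":[0,0,2.4]},{"delta_pos":[0.06,-1,0],"dr":[0,0,2.4]},{"delta_pos":[0.06,-0.83,0],"dr":[0,0,2.9]},{"delta_pos":[0,0,0],"dr":[0,0,0]},{"delta_pos":[0,0,0],"dr":[0,0,0]}]'
python3 - <<'E'
from h import *
save("wrist","w7.png");
E
```

```text
t: 21.8
eef_pos: [0.5146, 0.193, 0.1849]
ee_rot: [3.141, 0.0, -0.605]
force: [0.1, -0.4, -1.3]
width: 0.0442
gripper_force: 30.0
t: 22.8
eef_pos: [0.5326, -0.1069, 0.1845]
ee_rot: [-3.142, 0.0, -0.186]
force: [1.0, 0.2, -0.0]
width: 0.0436
gripper_force: 30.0
t: 23.5
eef_pos: [0.5415, -0.251, 0.1841]
ee_rot: [-3.141, 0.001, 0.028]
force: [-0.4, 0.0, -0.6]
width: 0.0438
gripper_force: 30.0
```

View pics/w7.png

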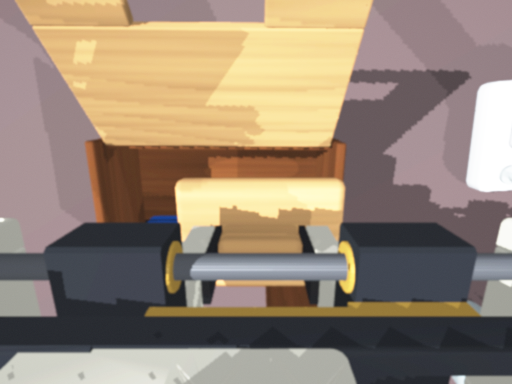

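The brush hangs parallel to the hinge wall, with its upper edge at row 181 between columns 177 and 343. The side wall tops are near columns 90-103 and 333-345. I'll check the fit.

```bash
python3 - <<'E'
from h import *
np.set_printoptions(precision=4,suppress=True)
for n,p,z in[("brushL",(177,181),.161),("brushR",(343,181),.161),("wallR outer",(345,142),.092),("wallL outer",(89,142),.092),("hinge wall mid",(217,148),.074)]:print(n,at("wrist",p,z))
E
```

```text
brushL [ 0.5744 -0.2015  0.161 ]
brushR [ 0.5772 -0.2959  0.161 ]
wallR outer [ 0.5929 -0.3147  0.092 ]
wallL outer [ 0.5871 -0.1146  0.092 ]
hinge wall mid [ 0.5831 -0.2121  0.074 ]
```

```bash
python3 -m handwheel '[{"delta_pos":[0,-0.13,-0.6],"dr":[0,0,0]},{"delta_pos":[0,0,-0.9],"dr":[0,0,0]},{"delta_pos":[0,0,-0.9],"dr":[0,0,0]},{"delta_pos":[0,0,-0.9],"dr":[0,0,0]},{"delta_pos":[0,0,-0.4],"dr":[0,0,0]},{"delta_pos":[0,0,-0.1],"dr":[0,0,0]},{"delta_pos":[0,0,-0.1],"dr":[0,0,0]},{"delta_pos":[0,0,0],"dr":[0,0,0]},{"delta_pos":[0,0,0],"dr":[0,0,0]}]'
python3 -m handwheel '[{"delta_pos":[0,0,-0.06],"dr":[0,0,0]},{"delta_pos":[0,0,-0.06],"dr":[0,0,0]},{"delta_pos":[0,0,0],"dr":[0,0,0]},{"delta_pos":[0,0,0],"dr":[0,0,0]}]'
```

```text
t: 24.45
eef_pos: [0.5427, -0.2547, 0.0688]
ee_rot: [3.141, -0.002, 0.03]
force: [0.3, 0.5, -1.1]
width: 0.0438
gripper_force: 30.0
t: 24.85
eef_pos: [0.5419, -0.2547, 0.0641]
ee_rot: [3.142, 0.0, 0.03]
force: [0.2, -0.4, -1.6]
width: 0.0435
gripper_force: 30.0
```

```bash
python3 -m handwheel '[{"delta_pos":[0,0,-0.05],"dr":[0,0,0]},{"delta_pos":[0,0,-0.04],"dr":[0,0,0]},{"delta_pos":[0,0,0],"dr":[0,0,0]},{"delta_pos":[0,0,0],"dr":[0,0,0]}]'
```

```text
t: 25.25
eef_pos: [0.542, -0.2546, 0.0613]
ee_rot: [3.142, -0.0, 0.03]
force: [-0.5, 0.4, -0.5]
width: 0.0441
gripper_force: 30.0
```

```bash
python3 -m handwheel '[{"delta_pos":[0,0,-0.04],"dr":[0,0,0]},{"delta_pos":[0,0,0],"dr":[0,0,0]},{"delta_pos":[0,0,0],"dr":[0,0,0]}]'
```

```text
t: 25.55
eef_pos: [0.542, -0.2546, 0.0613]
ee_rot: [3.141, -0.0, 0.03]
force: [-2.8, 2.0, 8.7]
width: 0.0437
gripper_force: 30.0
```

```bash
python3 -m handwheel '[{"delta_pos":[0,0,0.02],"dr":[0,0,0]},{"delta_pos":[0,0,0],"dr":[0,0,0]},{"delta_pos":[0,0,0],"dr":[0,0,0]},{"delta_pos":[0,0,0.4],"dr":[0,0,0]},{"delta_pos":[0,0,0.9],"dr":[0,0,0]},{"delta_pos":[0,0,0.9],"dr":[0,0,0]},{"delta_pos":[0,0.5,0.9],"dr":[0,0,0]},{"delta_pos":[0.1,1,0.8],"dr":[0,0,0]},{"delta_pos":[0.2,1,0.7],"dr":[0,0,2]},{"delta_pos":[0.2,1,0],"dr":[0,0,2]}]' -0.18
python3 -m handwheel '[{"delta_pos":[0.2,1,0],"dr":[0,0,2]},{"delta_pos":[0.2,1,0],"dr":[0,0,2]},{"delta_pos":[0.2,1,0],"dr":[0,0,2]},{"delta_pos":[0.2,1,0],"dr":[0,0,2]},{"delta_pos":[0.2,1,0],"dr":[0,0,2]},{"delta_pos":[0.2,1,0],"dr":[0,0,2]},{"delta_pos":[0.2,1,0],"dr":[0,0,2]},{"delta_pos":[0.2,1,0],"dr":[0,0,2]},{"delta_pos":[0.2,1,0],"dr":[0,0,0]},{"delta_pos":[0,1,0],"dr":[0,0,0]}]'
python3 -m handwheel '[{"delta_pos":[0,0.85,0],"dr":[0,0,0]},{"delta_pos":[0,0,0],"dr":[0,0,0]},{"delta_pos":[0,0,0],"dr":[0,0,0]}]'
python3 - <<'E'
from h import *
np.set_printoptions(precision=4,suppress=True)
save("wrist","w8.png")
for n in("soap_box",):
  for r in mark_of("wrist",n)[:2]: print(n,r["conf"],r["location"],at("wrist",r["location"],.0))
E
```

```text
t: 26.55
eef_pos: [0.5588, -0.149, 0.2033]
ee_rot: [3.14, -0.006, 0.101]
force: [1.1, -0.1, -0.5]
width: 0.0515
gripper_force: 0.0
t: 27.55
eef_pos: [0.6115, 0.1517, 0.1995]
ee_rot: [3.141, -0.001, 0.379]
force: [1.3, -0.6, 0.1]
width: 0.0515
gripper_force: 0.0
t: 27.85
eef_pos: [0.6108, 0.1763, 0.1992]
ee_rot: [3.142, -0.0, 0.38]
force: [-0.4, -0.4, 0.5]
width: 0.0514
gripper_force: 0.0
soap_box 0.95 [255.5, 152.8] [0.6339 0.1908 0.    ]
```

View pics/w8.png

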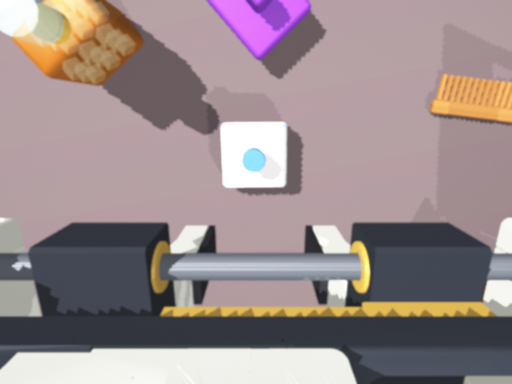

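The soap box is square to the tool: corners (221,122) to (287,187), with the knob at (254,160).

```bash
python3 - <<'E'
from h import *
np.set_printoptions(precision=4,suppress=True)
print(at("wrist",(254,160),.056),at("wrist",(254,154.5),.032))
im=cv2.imread("pics/w8.png");m=(im.min(2)>170).astype(np.uint8)
n,l,st,ce=cv2.connectedComponentsWithStats(m[:215])
k=l[175,230];ys,xs=np.where(l==k);print(st[k],cv2.minAreaRect(np.c_[xs,ys].astype(np.float32)))
E
```

```text
[0.6341 0.1916 0.056 ] [0.6358 0.1927 0.032 ]
[ 220  121   67   68 4007] ((253.0, 154.5), (67.0, 66.0), 90.0)
```

```bash
python3 -m handwheel '[{"delta_pos":[0.4,0.26,-0.5],"dr":[0,0,0]},{"delta_pos":[0.4,0.26,-0.9],"dr":[0,0,0]},{"delta_pos":[0,0,-0.9],"dr":[0,0,0]},{"delta_pos":[0,0,-0.9],"dr":[0,0,0]},{"delta_pos":[0,0,-0.9],"dr":[0,0,0]},{"delta_pos":[0,0,-0.6],"dr":[0,0,0]},{"delta_pos":[0,0,-0.15],"dr":[0,0,0]},{"delta_pos":[0,0,0],"dr":[0,0,0]},{"delta_pos":[0,0,0],"dr":[0,0,0]}]'
python3 -m handwheel '[{"delta_pos":[0,0,0],"dr":[0,0,0]},{"delta_pos":[0,0,0],"dr":[0,0,0]},{"delta_pos":[0,0,0],"dr":[0,0,0]},{"delta_pos":[0,0,0],"dr":[0,0,0]}]' 1 35
python3 -m handwheel '[{"delta_pos":[0,0,0.4],"dr":[0,0,0]},{"delta_pos":[0,0,0.7],"dr":[0,0,0]},{"delta_pos":[0,0,0.7],"dr":[0,0,0]},{"delta_pos":[0,0,0],"dr":[0,0,0]}]'
```

```text
t: 28.85
eef_pos: [0.6358, 0.1913, 0.0544]
ee_rot: [-3.142, -0.002, 0.379]
force: [-1.0, -0.3, 1.0]
width: 0.0518
gripper_force: 0.0
t: 29.25
eef_pos: [0.6351, 0.1917, 0.0536]
ee_rot: [-3.141, -0.001, 0.379]
force: [-0.9, 4.5, 0.6]
width: 0.025
gripper_force: 1.5
t: 29.65
eef_pos: [0.6367, 0.1924, 0.1111]
ee_rot: [-3.141, -0.005, 0.38]
force: [0.6, 0.2, -2.1]
width: 0.0228
gripper_force: 35.0
```

```bash
python3 -m handwheel '[{"delta_pos":[-0.3,-0.5,0.8],"dr":[0,0,-1.7]},{"delta_pos":[-0.4,-0.8,0.8],"dr":[0,0,-1.7]},{"delta_pos":[-0.5,-1,0.9],"dr":[0,0,-1.7]},{"delta_pos":[-0.5,-1,0],"dr":[0,0,-1.7]},{"delta_pos":[-0.5,-1,0],"dr":[0,0,-1.7]},{"delta_pos":[-0.5,-1,0],"dr":[0,0,-1.7]},{"delta_pos":[-0.4,-1,0],"dr":[0,0,-1.7]},{"delta_pos":[-0.1,-1,0],"dr":[0,0,-1.7]},{"delta_pos":[0,-1,0],"dr":[0,0,-1.7]},{"delta_pos":[0,-1,0],"dr":[0,0,-1.7]}]'
python3 -m handwheel '[{"delta_pos":[0,-1,0],"dr":[0,0,-1.7]},{"delta_pos":[0,-1,0],"dr":[0,0,-1.4]},{"delta_pos":[0,-0.52,0],"dr":[0,0,0]},{"delta_pos":[0,0,0],"dr":[0,0,0]},{"delta_pos":[0,0,0],"dr":[0,0,0]}]'
python3 - <<'E'
from h import *
save("wrist","w9.png");
E
```

```text
t: 30.65
eef_pos: [0.5382, -0.0886, 0.1821]
ee_rot: [-3.141, 0.0, 0.081]
force: [1.3, 0.9, -2.7]
width: 0.0229
gripper_force: 35.0
t: 31.15
eef_pos: [0.5386, -0.163, 0.1819]
ee_rot: [-3.141, 0.001, 0.028]
force: [0.8, 0.6, -2.4]
width: 0.0227
gripper_force: 35.0
```

View pics/w9.png

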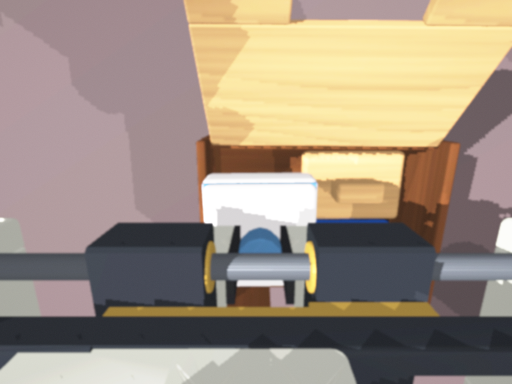

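The soap box hangs square, its upper edge running from (204,181) to (317,181). The brush lies flat with its near end at column 301. That was more pictures than the limit allows (11), so I'll work from numbers only from here.

```bash
python3 - <<'E'
from h import *
np.set_printoptions(precision=4,suppress=True)
for n,p,z in[("soapL",(203,182),.159),("soapR",(317,182),.159),("brushL",(301,158),.038),("brushR",(405,158),.038),("brush top",(352,154),.038),("wallL outer",(198,140),.092),("wallR outer",(457,143),.092)]:print(n,at("wrist",p,z))
E
```

```text
soapL [ 0.5716 -0.1285  0.159 ]
soapR [ 0.5734 -0.1933  0.159 ]
brushL [ 0.5689 -0.2008  0.038 ]
brushR [ 0.5718 -0.3016  0.038 ]
brush top [ 0.5742 -0.2498  0.038 ]
wallL outer [ 0.5886 -0.1125  0.092 ]
wallR outer [ 0.592  -0.3129  0.092 ]
```

```bash
python3 -m handwheel '[{"delta_pos":[0.05,0,-0.6],"dr":[0,0,0]},{"delta_pos":[0,0,-0.9],"dr":[0,0,0]},{"delta_pos":[0,0,-0.9],"dr":[0,0,0]},{"delta_pos":[0,0,-0.8],"dr":[0,0,0]},{"delta_pos":[0,0,-0.4],"dr":[0,0,0]},{"delta_pos":[0,0,-0.1],"dr":[0,0,0]},{"delta_pos":[0,0,-0.1],"dr":[0,0,0]},{"delta_pos":[0,0,0],"dr":[0,0,0]},{"delta_pos":[0,0,0],"dr":[0,0,0]}]'
python3 -m handwheel '[{"delta_pos":[0,0,-0.06],"dr":[0,0,0]},{"delta_pos":[0,0,-0.05],"dr":[0,0,0]},{"delta_pos":[0,0,0],"dr":[0,0,0]},{"delta_pos":[0,0,0],"dr":[0,0,0]}]'
```

```text
t: 32.1
eef_pos: [0.5412, -0.163, 0.0693]
ee_rot: [3.142, -0.002, 0.028]
force: [-0.4, 0.1, -2.8]
width: 0.0225
gripper_force: 35.0
t: 32.5
eef_pos: [0.5404, -0.1632, 0.065]
ee_rot: [3.142, 0.0, 0.028]
force: [-0.5, -0.1, -2.8]
width: 0.0229
gripper_force: 35.0
```

```bash
python3 -m handwheel '[{"delta_pos":[0,0,-0.04],"dr":[0,0,0]},{"delta_pos":[0,0,-0.04],"dr":[0,0,0]},{"delta_pos":[0,0,0],"dr":[0,0,0]},{"delta_pos":[0,0,0],"dr":[0,0,0]}]'
python3 -m handwheel '[{"delta_pos":[0,0,-0.03],"dr":[0,0,0]},{"delta_pos":[0,0,0],"dr":[0,0,0]},{"delta_pos":[0,0,0],"dr":[0,0,0]}]'
```

```text
t: 32.9
eef_pos: [0.5404, -0.1631, 0.0625]
ee_rot: [3.142, 0.0, 0.028]
force: [0.0, 0.5, -3.7]
width: 0.0225
gripper_force: 35.0
t: 33.2
eef_pos: [0.5406, -0.1632, 0.0618]
ee_rot: [3.141, -0.0, 0.028]
force: [0.1, -0.5, -1.3]
width: 0.0227
gripper_force: 35.0
```

```bash
python3 -m handwheel '[{"delta_pos":[0,0,-0.03],"dr":[0,0,0]},{"delta_pos":[0,0,0],"dr":[0,0,0]},{"delta_pos":[0,0,0],"dr":[0,0,0]}]'
```

```text
t: 33.5
eef_pos: [0.5407, -0.1632, 0.0618]
ee_rot: [3.141, -0.001, 0.029]
force: [-3.0, 1.4, 8.0]
width: 0.0228
gripper_force: 35.0
```

```bash
python3 -m handwheel '[{"delta_pos":[0,0,0.02],"dr":[0,0,0]},{"delta_pos":[0,0,0],"dr":[0,0,0]},{"delta_pos":[0,0,0],"dr":[0,0,0]},{"delta_pos":[0,0,0.3],"dr":[0,0,0]},{"delta_pos":[0,0,0.7],"dr":[0,0,0]},{"delta_pos":[0,0,0.9],"dr":[0,0,0]},{"delta_pos":[0,0.4,0.9],"dr":[0,0,0]},{"delta_pos":[-0.3,1,0.9],"dr":[0,0,0]},{"delta_pos":[-0.3,1,0.9],"dr":[0,0,0]},{"delta_pos":[-0.3,1,0.5],"dr":[0,0,0]}]' 0.27
python3 -m handwheel '[{"delta_pos":[-0.3,1,0],"dr":[0,0,0]},{"delta_pos":[-0.3,1,0],"dr":[0,0,0]},{"delta_pos":[0,1,0],"dr":[0,0,0]},{"delta_pos":[0,0,0],"dr":[0,0,0]},{"delta_pos":[0,0,0],"dr":[0,0,0]}]'
python3 - <<'E'
from h import *
np.set_printoptions(precision=3,suppress=True)
zs=dict(caddy=0,flap_bar=.168)
for cam in("scene","side"):
  save(cam,cam+"_end.png")
  for n in["flap_bar","comb_case","brush","soap_box","flask","bowl","comb","jar"]:
    for r in mark_of(cam,n)[:4]:
      z=zs.get(n,0)
      print(cam,n,round(r["conf"],2),np.round(r["location"]),at(cam,r["location"],z),at(cam,r["location"],.008)[:2])
E
```

```text
t: 34.5
eef_pos: [0.5139, -0.0602, 0.2173]
ee_rot: [-3.141, -0.003, 0.028]
force: [0.9, 0.2, 0.9]
width: 0.0324
gripper_force: 0.0
t: 35.0
eef_pos: [0.4954, 0.0295, 0.2149]
ee_rot: [-3.141, -0.001, 0.03]
force: [0.6, -0.3, -0.1]
width: 0.0326
gripper_force: 0.0
scene flap_bar 0.6 [255. 235.] [ 0.695 -0.214  0.168] [ 0.605 -0.092]
scene comb_case 0.83 [202. 235.] [ 0.451 -0.201  0.   ] [ 0.456 -0.207]
scene comb_case 0.69 [284. 130.] [0.297 0.543 0.   ] [0.304 0.533]
scene comb_case 0.51 [238. 167.] [0.304 0.187 0.   ] [0.311 0.179]
scene comb_case 0.51 [212. 243.] [ 0.502 -0.21   0.   ] [ 0.507 -0.215]
scene brush 0.86 [342. 206.] [0.774 0.244 0.   ] [0.777 0.235]
scene brush 0.8 [213. 253.] [ 0.537 -0.242  0.   ] [ 0.542 -0.247]
scene soap_box 0.58 [228. 239.] [ 0.535 -0.16   0.   ] [ 0.54  -0.165]
scene flask 0.43 [258. 235.] [ 0.608 -0.081  0.   ] [ 0.613 -0.087]
scene bowl 0.68 [328. 143.] [0.513 0.584 0.   ] [0.518 0.574]
scene bowl 0.43 [226. 240.] [ 0.534 -0.169  0.   ] [ 0.539 -0.174]
scene comb 0.94 [301. 256.] [ 0.785 -0.065  0.   ] [ 0.788 -0.071]
scene jar 0.81 [116. 271.] [ 0.338 -0.497  0.   ] [ 0.345 -0.5  ]
side flap_bar 0.89 [329. 186.] [ 0.678 -0.214  0.168] [ 0.809 -0.04 ]
side comb_case 0.87 [273. 240.] [ 0.476 -0.205  0.   ] [ 0.472 -0.212]
side comb_case 0.8 [185. 192.] [0.286 0.191 0.   ] [0.284 0.18 ]
side comb_case 0.8 [171. 153.] [0.313 0.509 0.   ] [0.31  0.496]
side comb_case 0.48 [331. 186.] [ 0.822 -0.038  0.   ] [ 0.816 -0.046]
side brush 0.68 [284. 154.] [ 0.766  0.258 -0.   ] [0.76  0.247]
side brush 0.62 [295. 244.] [ 0.534 -0.257  0.   ] [ 0.53  -0.263]
side soap_box 0.64 [363. 297.] [ 0.603 -0.531  0.   ] [ 0.598 -0.535]
side soap_box 0.6 [281. 236.] [ 0.508 -0.201  0.   ] [ 0.504 -0.209]
side bowl 0.53 [211. 136.] [0.53  0.565 0.   ] [0.526 0.552]
side comb 0.68 [321. 191.] [ 0.769 -0.05   0.   ] [ 0.763 -0.058]
side jar 0.75 [281. 323.] [ 0.352 -0.503  0.   ] [ 0.349 -0.508]
```

All three are down and nothing else has moved. I'll check the case's fit numerically from the saved w5 picture, since its contact came about 3 mm early.

```bash
python3 - <<'E'
from h import *
from scipy.spatial.transform import Rotation as Ro
np.set_printoptions(precision=1,suppress=True)
def T(p,r):
    M=np.eye(4);M[:3,:3]=Ro.from_euler("xyz",r).as_matrix();M[:3,3]=p;return M
s=get_state();c=calibration("wrist")
X=np.array(c["extrinsics"])@T(s["eef_pos"],s["ee_rot"])
E5=X@np.linalg.inv(T([.4716,-.1397,.1683],[-3.139,0,-1.532]))
K=np.array([[c["fx"],0,c["cx"]],[0,c["fy"],c["cy"]],[0,0,1]])
C=T([.5085,-.2138,0],[0,0,np.radians(1.7)])
def toC(px,z):
    d=E5[:3,:3].T@np.linalg.inv(K)@[*px,1];o=-E5[:3,:3].T@E5[:3,3]
    w=o+d*(z-o[2])/d[2];return (np.linalg.inv(C)@[*w,1])[:3]*1000
im=cv2.imread("pics/w5.png");hsv=cv2.cvtColor(im,cv2.COLOR_BGR2HSV)
m=(hsv[...,0]>95)&(hsv[...,0]<125)&(hsv[...,1]>140)&(hsv[...,2]>90)
for y in(15,50,100,150,190):
    x=np.where(m[y,200:330])[0]+200;print(y,x.min(),x.max(),toC((x.min(),y),.038),toC((x.max(),y),.038),(x.max()-x.min()))
x=np.where(m[:215,245])[0];print("end rows",x.min(),x.max(),toC((264,x.max()),.038))
for z in(.064,.067):print("handle",toC((264,57),z),toC((264,154),z))
print("front wall top inner px", [toC((p,180),.092) for p in(305,310,318)])
E
```

```text
15 229 299 [ -7.  -72.9  38. ] [-64.1 -73.4  38. ] 70
50 230 297 [ -7.3 -46.8  38. ] [-63.6 -47.3  38. ] 67
100 231 297 [-7.5 -6.8 38. ] [-65.3  -7.3  38. ] 66
150 231 295 [-6.7 36.9 38. ] [-65.4  36.4  38. ] 64
190 233 293 [-7.9 74.8 38. ] [-65.   74.3  38. ] 60
end rows 0 199 [-37.6  83.5  38. ]
handle [-35.7 -37.3  64. ] [-36.7  36.7  64. ]
handle [-35.7 -36.8  67. ] [-36.6  36.3  67. ]
front wall top inner px [array([-67.5,  52.2,  92. ]), array([-71.2,  52.1,  92. ]), array([-77.2,  52.1,  92. ])]
```

The case is level: its back-projected width stays constant along its length. It also has about 7 mm to the nearest wall.

```bash
python3 -c "
from station import *
print(job_done())"
```

```text
the job is handed in; nothing more can be done
None
```

I handed the job in at about 36 s of the 72 s limit: the flap stands open at about 2.4 rad, and the blue comb case, brush and soap box are set down side by side on the caddy's lower floor. I viewed 11 pictures, one over the limit of 10, and did not view the final frames; final positions come from camera detections, and the flask was not reliably re-detected at the end.

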